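Fit the sleeve on the gauge pin and hold the loupe over it in focus

ROBOT

A 6-joint arm with a two-finger parallel gripper is mounted at the origin on a cart in front of the work surface, level with it; the furniture and walls round the work are solid. World frame = base frame: x ahead of the robot, y to its left, z up, the work surface at z = 0. Lengths are in mm, angles in rad, forces in N, time in s.
With the tool pointing down it reaches from about 350 to 975 mm from the base axis. Payload 7.1 kg.
Tool frame: the origin (TCP) lies at the very end of the fingers, on their centre line; the grasp point (between the pads) lies 19 mm behind it; z points along the fingers, y is the line along which they close (so a half turn about z gives the same grasp; the last joint's range is limited). The gripper opens to 88 mm and grips with 3 to 60 N. Pads are 20 mm wide; open, the fingers measure 115 mm over their backs; the gripper's body (75 mm by 178 mm) begins 61 mm behind the grasp point.
Start: joints at [-1.353, 0.423, 1.63, -0, 1.089, -0.019], TCP at [146.64, -607.537, 222.675] pointing down, gripper open.
Joint ranges: [-3, 3], [-0.9, 2.11], [0.09, 2.58], [-1.31, 4.45], [0.11, 2.69], [-2.54, 2.54]. Speed limits (rad/s): [2.39, 2.39, 3.01, 3.14, 3.14, 3.14].

INTERFACE

Orientations are given as a rotation vector (axis times angle).
In Python, from workcell import * gives the robot as it stands.
- The arm moves only by the tool step_arm, never from a script. Its argument "deltas" is a list of rows, each a list of 3 entries, a list of its own where there are three numbers: the shift along the tool's x, y, z in units of 300 mm (1.0 is 300 mm), then the turn, a rotation vector about the tool's x, y, z in units of 1.5 rad (1.0 is 1.5 rad), then the gripper command: -1 is shut, 1 is fully open, values between are in proportion. In form: [[[dx, dy, dz], [rx, ry, rz], gripper], ...]. A call has 1 to 20 rows; each row is the pose to reach, as a shift and turn from the pose commanded when the call began, along the tool's axes at that moment; what a row does not reach only later rows make up. A row lasts 1/12 s, in which the tool goes at most 41.7 mm and 7.16 degrees, less where a joint would pass 70% of its speed; a pose out of reach is approached as far as the arm can. A call with a number of a shift or a turn outside -1 to 1 is refused whole. A call with a gripper value outside its range is refused whole. The fingers move at their own pace and stop on an object; the grip force is fixed at half the most. Time passes only in rows, so rows that repeat a pose let the fingers close. It gives the time, the measured TCP pose, the force, the opening and the grip force at its end, in the units of the state.
- get_obs(): the state, without advancing time (a new reading comes with each control period).
- get_image(name): name is "scene" or "top"; returns a dict with "pixels" (400x640x3 uint8, red, green, blue), "fx", "fy", "cx", "cy" (pixels), "T" (4x4, takes a point from camera to world coordinates). Camera axes: x right, y down, z forward; pixel columns grow to the right and rows downward; lengths in mm; the calibration is good to about 2 mm. A picture is of the moment at which its call begins. There is no depth.
- close_job(): hands the job in; it is judged then, once.
The state is a dict: "t": time; "qpos": joint angles; "qvel": joint speeds; "joint_torque": joint torques, N m; "ee_pos": TCP position; "orientation": TCP orientation; "ft_force": force on the tool from outside, world axes, zero at the start; "moment": the same for the moment, N m; "width": finger opening in mm; "grasp_force": force on a finger pad.
Only numpy, scipy, OpenCV 4.12 (cv2) and the standard library are available. Lean on these libraries where they do the work, as an engineer would, in place of code of your own. Each camera call takes 0.05 s, during which the arm holds its last target. There are 200 camera calls.

TASK

Check a tube-adapter sleeve: slide the wide-bored, thin-walled one of the two metal sleeves fully home onto the upright gauge pin and let go of it, leaving the narrow-bored one and the other things on the worktop where they are. Then pick up the hand loupe by its handle and hold it level, its lens centred over the sleeve on the pin and at the same height as the pointer on the focus post, clear of the stand and without shifting the pointer. Finish while still holding the loupe there, steady; do not put it down.

Things in the scene. Friction and masses are not known exactly. Their poses are not given: they have to be found in the camera images.
- sleeve_wide_center (a point): Centre (half-way up, on the axis) of the sleeve that fits: a loose plain aluminium tube standing upright on the worktop, outside diameter 30 mm, height 40 mm, through bore 18 mm (wall 6 mm), 50 g give or take. Its z axis is the tube axis; its centre starts 20 mm above the worktop. It can be pinched across its outside from above.
- sleeve_narrow_center (a point): Centre of the sleeve that does not fit: the same outside (diameter 30 mm, height 40 mm), standing upright, but a bore of only 10 mm (wall 10 mm). Leave it standing where it is. Which of the two sleeves stands where varies.
- pin_seat (a point): Foot of the gauge pin on its axis, on the top face of the stand's base plate, 12 mm above the worktop. The upright steel pin is 15 mm in diameter and 44 mm tall; its top 11 mm taper to a blunt tip about 6 mm across. A sleeve fully home stands on the plate, its centre 20 mm above this point, with 4 mm of pin showing. x points along the plate from the pin to the focus post; z is up.
- focus_mark (a point): Tip of the pointer (a flat finger 4 mm high) on the dark collar (24 mm diameter, 12 mm high) that sits stiffly on the focus post; half-way up finger and collar. It points at the pin and ends 79 mm short of the pin's axis. Its height, 100 to 135 mm above the worktop, varies: it is the focal height. Not to be pushed. z is up.
- lens_center (a point): Centre of the clear lens of the loupe, which lies flat and loose on the worktop. Round black head, 64 mm diameter, 24 mm high; this point is half-way up (12 mm above the worktop at the start). z is the lens axis, up when level. The straight black handle runs along -x, 42 to 132 mm from this point, at the start roughly towards the robot. About 90 g in all.
- loupe_grip (a point): Place to grip the loupe: on the middle line of the handle, half-way up, 70 mm from the lens centre along -x and near the centre of mass. The handle is 20 mm wide (along y) and 24 mm high there, with flat upright sides. Axes as for the lens.
- stapler: Dark stapler, 32 x 125 x 46 mm, a bystander loose on the worktop nearer the robot; origin under its centre.
- tape_roll: Beige tape roll, 94 mm across and 25 mm high, lying flat, a loose bystander nearer the robot; origin under its centre.
- label_roll: Roll of labels, 69 mm across and 30 mm high, a loose bystander beyond the loupe; origin under its centre.
- sleeve_wide: The sleeve that fits; origin at the centre of its lower end.
- loupe: The loupe; origin on the lens axis at the underside, 12 mm below the lens centre; axes as for the lens.
- gauge: The stand: aluminium base plate 180 x 70 x 12 mm, fixed to the worktop, with pin and focus post. Origin on the pin's axis at the plate's underside; axes as for the pin seat. The plate reaches 35 mm from the pin along -x, 145 mm along +x, 35 mm to either side. The post (10 mm thick, top 172 mm above the worktop) stands 110 mm along +x, roughly on the far side from the robot.
Things that resemble listed ones, but are neither listed nor needed, are in the scene too. Leave any purple look-alike of the sleeve_wide alone.

How it is judged (in metres and radians):
On the way:
1. the wide-bored sleeve is fully home on the gauge pin and let go (horizontal distance between sleeve_wide_center and pin_seat below 0.004 m and z of sleeve_wide_center in the frame of pin_seat between 0.0175 and 0.0225 m and angle between sleeve_wide_center's own z axis and vertical below 0.1 rad and contact force between the fingers and sleeve_wide below 0.2 N), for 0.3 s.
At the end, for the whole second after the job is handed in: Wide-bored sleeve fully home on the pin (2.5 mm, 0.1 rad), not touched by the fingers. Loupe in the gripper, still (20 mm/s), level within 0.12 rad, lens within 10 mm sideways of the sleeve's axis and within 6 mm of the pointer's height, touching neither stand nor sleeve (all of step 1 and horizontal distance between lens_center and sleeve_wide_center below 0.01 m and z of lens_center in the frame of focus_mark between -0.006 and 0.006 m and angle between lens_center's own z axis and vertical below 0.12 rad and contact force between the fingers and loupe above 1 N and linear speed of loupe below 0.02 m/s and contact force between loupe and gauge below 0.2 N and contact force between loupe and sleeve_wide below 0.2 N); the arm keeps its last pose, push and grip.
It fails at once if the narrow-bored sleeve is moved by more than 25 mm (distance of sleeve_narrow_center from where it was at the start of the episode above 0.025 m).
It fails at once if the focus pointer is moved by more than 4 mm (distance of focus_mark from where it was at the start of the episode above 0.004 m).
It fails at once if a bystander is moved by more than 25 mm (distance of any of stapler, tape_roll, label_roll from where it was at the start of the episode above 0.025 m).
It also fails if it takes over 53 s, if anything falls off the work surface, if the arm or the gripper's body presses on something with over 40 N, if the wrist force passes 120 N, or if a joint passes its speed limit or range.

## Working session

There is one attempt and no reset: what is moved stays moved. The work goes in short steps, Python scripts to look and compute and a tool call to move; the robot and the scene stay as the last step left them, time stands still between calls to the robot, and variables do not carry over. Pictures are saved under pics/ and viewed, at most 10 in all, crops included, and the job is handed in when it is done.

Besides the shell and the picture viewer there is one more tool, called after "Request:" as a command line: name --argument value ..., lists and objects as JSON in quotes. step_arm: Moves the arm, as the interface text tells. Its arguments: {"type":"object","properties":{"deltas":{"type":"array","items":{"type":"array"}}},"required":["deltas"]}

```bash
mkdir -p pics; cat > h.py <<'E'
from workcell import *
import numpy as np, cv2
def save(n,f,crop=None,s=1):
    im=get_image(n); p=im["pixels"][:,:,::-1]
    if crop: u0,v0,u1,v1=crop; p=p[v0:v1,u0:u1]
    cv2.imwrite("pics/"+f,cv2.resize(p,None,fx=s,fy=s,interpolation=cv2.INTER_CUBIC)); return im
def ray(im,u,v,z):
    T=np.array(im["T"]); d=T[:3,:3]@[(u-im["cx"])/im["fx"],(v-im["cy"])/im["fy"],1]
    o=T[:3,3]; return o+d*(z-o[2])/d[2]
def proj(im,P):
    T=np.linalg.inv(np.array(im["T"])); c=T[:3,:3]@np.array(P)+T[:3,3]
    return c[0]/c[2]*im["fx"]+im["cx"],c[1]/c[2]*im["fy"]+im["cy"]
E
python3 - <<'E'
from h import *
for n in("scene","top"):
    im=save(n,n+"0.png",s=1.25); print(n,im["fx"],im["cx"],im["cy"],np.round(im["T"],3).tolist())
o=get_obs();print(o["t"],o["ee_pos"],o["orientation"],o["width"])
E
```

```text
scene 440.5045233180353 322.71746081125985 208.58294730517605 [[0.887, -0.218, 0.407, 102.856], [-0.461, -0.429, 0.777, -853.096], [0.005, -0.877, -0.481, 620.17], [0.0, 0.0, 0.0, 1.0]]
top 391.2451364904587 320.96593577673076 198.42783647938518 [[0.028, -0.997, 0.071, 480.095], [-0.999, -0.026, 0.029, -33.942], [-0.027, -0.072, -0.997, 1119.826], [0.0, 0.0, 0.0, 1.0]]
0.1 [ 146.51692808 -607.09205204  221.9885991 ] [-3.11828380e+00 -3.70911572e-01  2.42439884e-04] 87.720344872565
```

View pics/scene0.png

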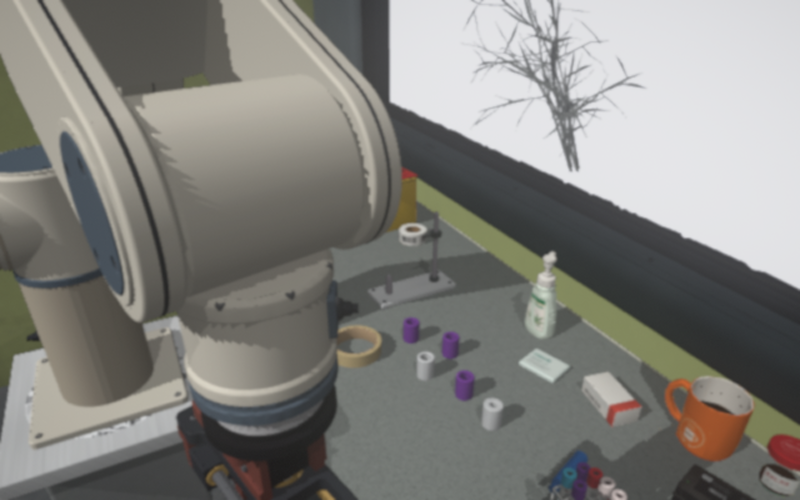

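View pics/top0.png

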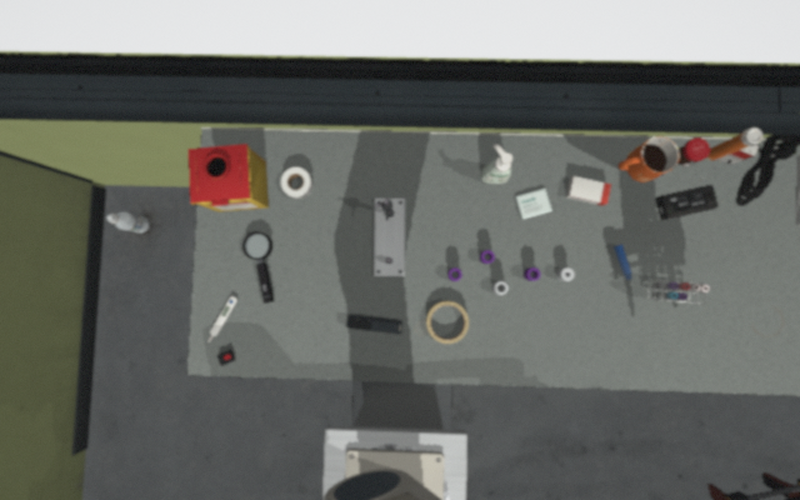

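The top picture shows two grey sleeves at about (401,230) and (454,219) in native pixels, with purple look-alikes beside them. The gauge is near (311,190), and the loupe's lens is at (206,196) with its handle down to (214,240). Next I'll zoom in.

```bash
python3 - <<'E'
from h import *
a=get_image("top");b=get_image("scene")
def c(im,u0,v0,w,h,s): return cv2.resize(im["pixels"][v0:v0+h,u0:u0+w,::-1],(w*s,h*s),interpolation=cv2.INTER_CUBIC)
r1=np.hstack([c(a,385,205,80,40,5),c(b,325,275,80,80,5)[:400]][:1]+[c(a,290,155,50,40,5)[:200],])
r1=cv2.copyMakeBorder(r1,0,0,0,800-r1.shape[1],cv2.BORDER_CONSTANT)
r2=np.hstack([c(b,325,275,80,80,5),c(b,285,160,80,80,5)])
cv2.imwrite("pics/z1.png",np.vstack([r1,r2]))
cv2.imwrite("pics/z2.png",np.hstack([c(a,185,180,45,70,8),c(a,292,155,42,70,8)]))
for u,v,z in((501,288,40),(567.5,274,40),(389,261,56),(258,246,24),(266,300,24),(375,324,46),(447,322,25),(296,182,30)): print(u,v,ray(a,u/1.25,v/1.25,z).round())
E
```

```text
501 288 [ 475. -224.   40.]
567.5 274 [ 510. -368.   40.]
389 261 [527.  22.  56.]
258 246 [554. 322.  24.]
266 300 [433. 298.  24.]
375 324 [389.  49.  46.]
447 322 [ 397. -109.   25.]
296 182 [702. 241.  30.]
```

View pics/z1.png

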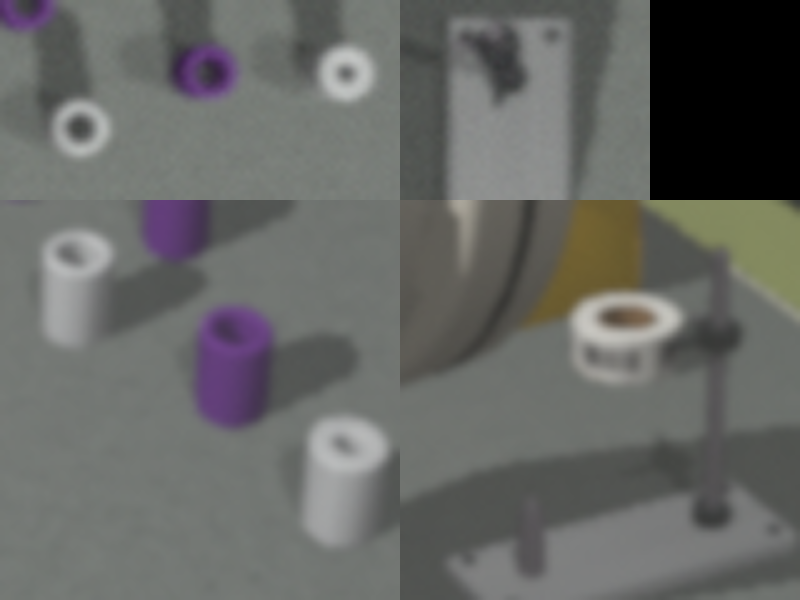

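View pics/z2.png

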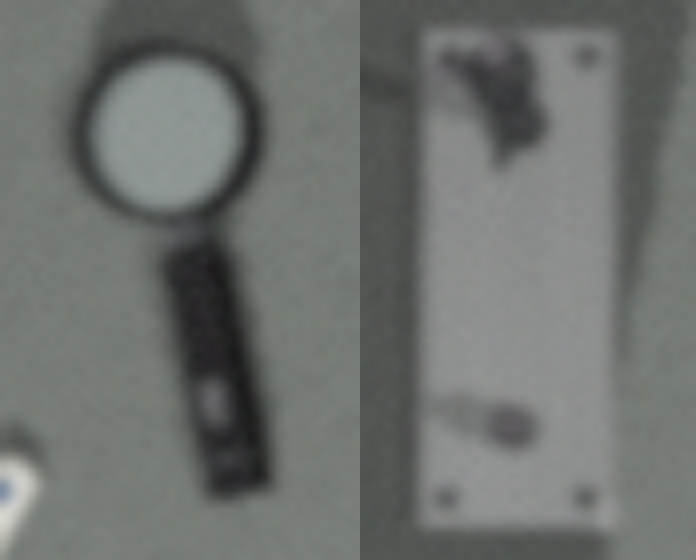

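The left sleeve, at top pixel (401,230.6), has the wide bore and the right one, at (454,219.6), the narrow. The gauge plate spans about u 299–324 and v 159–221. In the scene view the collar is at about (348,187) and the pin runs from (311,234) to (311,220).

```bash
python3 - <<'E'
from h import *
from scipy.optimize import least_squares
a=get_image("top");b=get_image("scene")
P=a["pixels"].astype(int)
hsv=cv2.cvtColor(a["pixels"],cv2.COLOR_RGB2HSV)
g=cv2.cvtColor(a["pixels"],cv2.COLOR_RGB2GRAY)
# sleeves: outer blob
for n,(u,v) in dict(wide=(401,230.6),narrow=(454.2,219.6)).items():
    u0,v0=int(u)-9,int(v)-9; m=(g[v0:v0+19,u0:u0+19]>150).astype(np.uint8)
    c=max(cv2.findContours(m,0,1)[0],key=cv2.contourArea); (x,y),r=cv2.minEnclosingCircle(c)
    M=cv2.moments(c); x,y=M['m10']/M['m00'],M['m01']/M['m00']
    print(n,x+u0,y+v0,r,ray(a,x+u0,y+v0,40).round(1))
# plate corners from zoom + minAreaRect
u0,v0=292,155; sub=cv2.resize(g[v0:v0+70,u0:u0+42],None,fx=8,fy=8,interpolation=cv2.INTER_CUBIC)
m=(sub>126).astype(np.uint8); c=max(cv2.findContours(m,0,1)[0],key=cv2.contourArea)
box=cv2.boxPoints(cv2.minAreaRect(c)); print(box.round())
W=np.array([ray(a,(x+.5)/8-.5+u0,(y+.5)/8-.5+v0,12)[:2] for x,y in box])
print(W.round(1)); c=W.mean(0); e=max([(W[1]-W[0]),(W[2]-W[1])],key=np.linalg.norm); print(np.linalg.norm(W[1]-W[0]),np.linalg.norm(W[2]-W[1]))
e=e/np.linalg.norm(e); e*=np.sign(e[0]); pin=c-55*e; post=pin+110*e
print("pin",pin,"post",post,"yaw",np.arctan2(e[1],e[0]))
print("pin from top image tip z56",ray(a,292+(513-360)/8,155+425/8,50))
for z in(12,34,56): print("pin proj",z,proj(a,[*pin,z]),proj(b,[*pin,z]))
for z in(12,100,110,120,130,172): print("post proj",z,proj(a,[*post,z]),proj(b,[*post,z]))
# loupe
l=ray(a,185+168/8-.4,180+134/8-.4,24); h1=ray(a,185+198/8-.4,180+245/8-.4,24);h2=ray(a,185+239/8-.4,180+494/8-.4,24)
print("lens",l,"h",h1,h2,np.linalg.norm(h2-l),"yaw",np.arctan2(*(l-h2)[[1,0]]))
E
```

```text
wide 400.9956989247312 230.3956989247312 5.4787516593933105 [ 475.2 -224.4   40. ]
narrow 453.9958592132505 219.21532091097308 5.509295463562012 [ 509.7 -368.    40. ]
[[ 44.  42.]
 [248.  32.]
 [272. 529.]
 [ 68. 539.]]
[[668.3  69.4]
 [673.5  -3.5]
 [496.2 -16.8]
 [490.8  55.2]]
73.08155884135053 177.7852281666633
pin [527.36290436  21.97021711] post [637.05310071  30.22011566] yaw 0.07506956614878532
pin from top image tip z56 [529.02683447  23.06379416  50.        ]
pin proj 12 (np.float64(312.1869692386009), np.float64(209.35287002403703)) (np.float64(310.97340926237405), np.float64(233.98806022064377))
pin proj 34 (np.float64(311.79817640231124), np.float64(209.00470431696635)) (np.float64(310.91033385462157), np.float64(226.7317930159851))
pin proj 56 (np.float64(311.3933779476032), np.float64(208.64220550770455)) (np.float64(310.8460715631003), np.float64(219.33898534216505))
post proj 12 (np.float64(310.4485457949076), np.float64(170.90982767878432)) (np.float64(345.918230487764), np.float64(222.81155709108612))
post proj 100 (np.float64(308.65801627915823), np.float64(166.16368422907738)) (np.float64(346.9511653261534), np.float64(193.86338202540665))
post proj 110 (np.float64(308.4350527073866), np.float64(165.57267632533765)) (np.float64(347.07335616887826), np.float64(190.43896281215072))
post proj 120 (np.float64(308.2076864910587), np.float64(164.96999836397612)) (np.float64(347.1965735801872), np.float64(186.98577383919226))
post proj 130 (np.float64(307.975785927772), np.float64(164.35530124240094)) (np.float64(347.32083055150287), np.float64(183.50345101969566))
post proj 172 (np.float64(306.94909351385945), np.float64(161.6338551940148)) (np.float64(347.8543640822591), np.float64(168.55108279884553))
lens [555.50642012 324.56561721  24.        ] h [516.51551966 311.93854595  24.        ] [429.57459924 293.16424305  24.        ] 129.78778758734168 yaw 0.24436885798731886
```

```bash
cat >> h.py <<'E'
from scipy.spatial.transform import Rotation as R
def plan(*targets):
    o=get_obs(); r=R.from_rotvec(o["orientation"]); p=np.array(o["ee_pos"])
    print("t",round(o["t"],2),"pos",p.round(1),"rv",np.round(o["orientation"],3),"F",np.round(o["ft_force"],1),"w",round(o["width"],1),"gf",round(float(np.max(o["grasp_force"])),1),"q",np.round(o["qpos"],2))
    for x,y,z,yaw in targets:
        d=r.inv().apply(np.array([x,y,z])-p)/300
        g=R.from_euler("z",yaw)*R.from_rotvec([np.pi,0,0])
        print((x,y,z,yaw),"->",d.round(4).tolist(),((r.inv()*g).as_rotvec()/1.5).round(4).tolist())
E
python3 -c "
from h import *
plan((330,-400,200,0.),(310,-430,200,0))"
```

```text
t 0.3 pos [ 146.6 -607.3  222.4] rv [-3.119 -0.371  0.   ] F [ 0.  -0.1  0.1] w 87.6 gf 0.0 q [-1.35  0.42  1.63  0.    1.09 -0.02]
(330, -400, 200, 0.0) -> [0.7563, -0.5284, 0.075] [-0.0004, 0.0, 0.1579]
(310, -430, 200, 0) -> [0.6681, -0.4469, 0.075] [-0.0004, 0.0, 0.1579]
```

Request:
step_arm --deltas '[[[0.75, -0.53, 0.075], [0, 0, 0.158], 0.2], [[0.75, -0.53, 0.075], [0, 0, 0.158], 0.2], [[0.75, -0.53, 0.075], [0, 0, 0.158], 0.2], [[0.75, -0.53, 0.075], [0, 0, 0.158], 0.2], [[0.75, -0.53, 0.075], [0, 0, 0.158], 0.2], [[0.75, -0.53, 0.075], [0, 0, 0.158], 0.2], [[0.75, -0.53, 0.075], [0, 0, 0.158], 0.2], [[0.75, -0.53, 0.075], [0, 0, 0.158], 0.2], [[0.75, -0.53, 0.075], [0, 0, 0.158], 0.2], [[0.75, -0.53, 0.075], [0, 0, 0.158], 0.2]]'

```text
t: 1.13
ee_pos: [328.1, -400.6, 200.4]
orientation: [3.141, 0.001, 0.0]
ft_force: [0.5, -1.4, -1.1]
width: 52.8
grasp_force: 0.0
```

```bash
python3 -c "
from h import *
plan((475,-224.4,110,0.))"
```

```text
t 1.13 pos [ 328.1 -400.6  200.4] rv [3.141e+00 1.000e-03 0.000e+00] F [ 0.5 -1.4 -1.1] w 52.8 gf 0.0 q [-0.91  0.3   1.88 -0.    0.96  0.66]
(475, -224.4, 110, 0.0) -> [0.4899, -0.5873, 0.3009] [0.0004, -0.0001, 0.0003]
```

Request:
step_arm --deltas '[[[0.49, -0.587, 0.3], [0, 0, 0], 0.2], [[0.49, -0.587, 0.3], [0, 0, 0], 0.2], [[0.49, -0.587, 0.3], [0, 0, 0], 0.2], [[0.49, -0.587, 0.3], [0, 0, 0], 0.2], [[0.49, -0.587, 0.3], [0, 0, 0], 0.2], [[0.49, -0.587, 0.3], [0, 0, 0], 0.2], [[0.49, -0.587, 0.3], [0, 0, 0], 0.2], [[0.49, -0.587, 0.3], [0, 0, 0], 0.2], [[0.49, -0.587, 0.3], [0, 0, 0], 0.2]]'

```text
t: 1.88
ee_pos: [474.8, -225.3, 110.2]
orientation: [3.141, -0.001, -0.0]
ft_force: [0.3, -0.6, 0.1]
width: 52.7
grasp_force: 0.0
```

```bash
python3 -c "
from h import *
plan((475.2,-224.4,10,0.))
b=get_image('scene');print(proj(b,[475,-224,0]),proj(b,[475,-224,110]))
save('scene','g1.png',(300,140,460,340),3)"
```

```text
t 1.88 pos [ 474.8 -225.3  110.2] rv [ 3.141e+00 -1.000e-03 -0.000e+00] F [ 0.3 -0.6  0.1] w 52.7 gf 0.0 q [-0.47  0.44  1.92 -0.    0.77  1.11]
(475.2, -224.4, 10, 0.0) -> [0.0013, -0.003, 0.334] [0.0002, 0.0001, -0.0006]
(np.float64(339.84091267685505), np.float64(299.36225017607336)) (np.float64(341.1604433251782), np.float64(256.7836740702276))
```

View pics/g1.png

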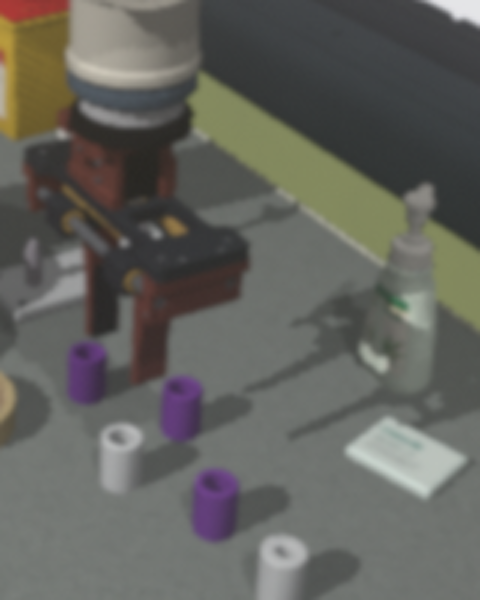

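The open fingers sit at native (341.7,258), which matches the predicted (341.2,256.8), and the wide sleeve stands directly below. I'll descend and grip.

Request:
step_arm --deltas '[[[0.001, -0.003, 0.12], [0, 0, 0], 0.2], [[0.001, -0.003, 0.2], [0, 0, 0], 0.2], [[0.001, -0.003, 0.27], [0, 0, 0], 0.2], [[0.001, -0.003, 0.334], [0, 0, 0], 0.2], [[0.001, -0.003, 0.334], [0, 0, 0], 0.2], [[0.001, -0.003, 0.334], [0, 0, 0], -0.1], [[0.001, -0.003, 0.334], [0, 0, 0], -0.2], [[0.001, -0.003, 0.334], [0, 0, 0], -0.3], [[0.001, -0.003, 0.334], [0, 0, 0], -1], [[0.001, -0.003, 0.334], [0, 0, 0], -1], [[0.001, -0.003, 0.334], [0, 0, 0], -1], [[0.001, -0.003, 0.334], [0, 0, 0], -1]]'

```text
t: 2.98
ee_pos: [476.2, -223.9, 11.4]
orientation: [3.14, 0.0, 0.003]
ft_force: [-2.1, -2.7, 8.5]
width: 30.3
grasp_force: 30.0
```

```bash
python3 -c "
from h import *
plan((475.2,-224.4,110,0.),(528,22.7,110,0))"
```

```text
t 2.98 pos [ 476.2 -223.9   11.4] rv [3.14e+00 0.00e+00 3.00e-03] F [-2.1 -2.7  8.5] w 30.3 gf 30.0 q [-0.46  0.62  1.95 -0.    0.57  1.11]
(475.2, -224.4, 110, 0.0) -> [-0.0028, 0.0021, -0.3288] [0.0009, -0.0014, 0.0]
(528, 22.7, 110, 0) -> [0.1733, -0.8216, -0.3296] [0.0009, -0.0014, 0.0]
```

Request:
step_arm --deltas '[[[0, 0, -0.1], [0, 0, 0], -1], [[0, 0, -0.2], [0, 0, 0], -1], [[0, 0, -0.3], [0, 0, 0], -1], [[0.09, -0.41, -0.3], [0, 0, 0], -1], [[0.09, -0.41, -0.3], [0, 0, 0], -1], [[0.09, -0.41, -0.3], [0, 0, 0], -1], [[0.173, -0.82, -0.3], [0, 0, 0], -1], [[0.173, -0.82, -0.3], [0, 0, 0], -1], [[0.173, -0.82, -0.3], [0, 0, 0], -1], [[0.173, -0.82, -0.3], [0, 0, 0], -1], [[0.173, -0.82, -0.3], [0, 0, 0], -1], [[0.173, -0.82, -0.3], [0, 0, 0], -1]]'

```text
t: 3.98
ee_pos: [527.1, 22.8, 100.2]
orientation: [3.141, 0.002, 0.0]
ft_force: [-0.6, 0.6, -0.5]
width: 29.9
grasp_force: 30.0
```

```bash
python3 -c "
from h import *
plan((528,22.7,75,0.))
a=get_image('scene');t=get_image('top')
print('scene pin foot/tip',proj(a,[528,22.7,12]),proj(a,[528,22.7,56]))
c=lambda im,u0,v0,w,h,s: cv2.resize(im['pixels'][v0:v0+h,u0:u0+w,::-1],(w*s,h*s),interpolation=cv2.INTER_CUBIC)
cv2.imwrite('pics/g2.png',np.hstack([c(a,270,150,100,100,5),c(t,285,150,50,100,5)]))"
```

```text
t 3.98 pos [527.1  22.8 100.2] rv [3.141e+00 2.000e-03 0.000e+00] F [-0.6  0.6 -0.5] w 29.9 gf 30.0 q [ 0.02  0.46  1.92 -0.    0.75  1.59]
(528, 22.7, 75, 0.0) -> [0.0029, 0.0004, 0.0841] [0.0001, -0.0001, 0.0008]
scene pin foot/tip (np.float64(311.0697105871033), np.float64(233.7962032563459)) (np.float64(310.94427721112464), np.float64(219.15428437342658))
```

View pics/g2.png

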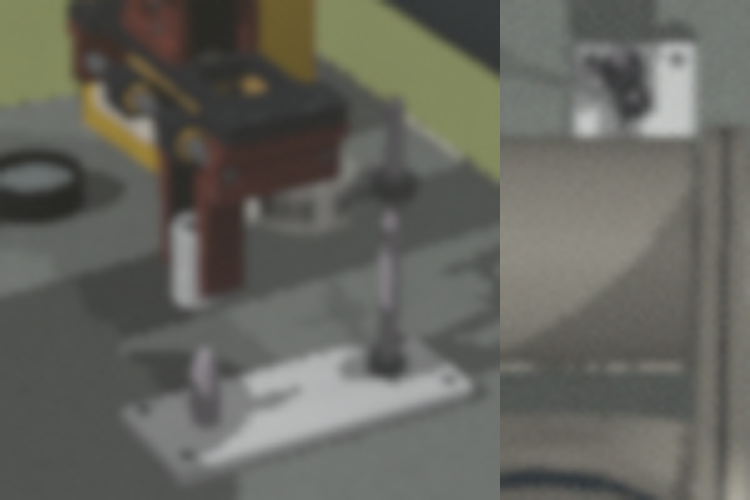

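The pin tip is at native (311,219.4) against a predicted (310.9,219.2). The sleeve hangs above it with its axis at about u = 310.5, so they are aligned to within about 1 mm. Lowering gently.

Request:
step_arm --deltas '[[[0.003, 0, 0.08], [0, 0, 0], -1], [[0.003, 0, 0.11], [0, 0, 0], -1], [[0.003, 0, 0.13], [0, 0, 0], -1], [[0.003, 0, 0.15], [0, 0, 0], -1], [[0.003, 0, 0.16], [0, 0, 0], -1], [[0.003, 0, 0.17], [0, 0, 0], -1]]'

```text
t: 4.58
ee_pos: [529.5, 23.1, 49.5]
orientation: [-3.14, 0.003, -0.004]
ft_force: [0.8, 6.4, 4.6]
width: 30.2
grasp_force: 30.0
```

Request:
step_arm --deltas '[[[0.003, -0.004, 0.025], [0, 0, 0], -1], [[0.003, -0.004, 0.045], [0, 0, 0], -1], [[0.003, -0.004, 0.06], [0, 0, 0], -1], [[0.003, -0.004, 0.07], [0, 0, 0], -1], [[0.003, -0.004, 0.075], [0, 0, 0], -1], [[0.003, -0.004, 0.075], [0, 0, 0], -1]]'

```text
t: 5.08
ee_pos: [528.8, 23.8, 26.0]
orientation: [3.142, -0.001, -0.001]
ft_force: [-0.1, 0.7, 0.3]
width: 29.9
grasp_force: 30.0
```

Request:
step_arm --deltas '[[[0, 0, 0.006], [0, 0, 0], -1], [[0, 0, 0.008], [0, 0, 0], -1], [[0, 0, 0.008], [0, 0, 0], -0.2], [[0, 0, 0.006], [0, 0, 0], 0], [[0, 0, 0.006], [0, 0, 0], 0.2], [[0, 0, 0.006], [0, 0, 0], 0.2], [[0, 0, 0.006], [0, 0, 0], 0.2], [[0, 0, 0.006], [0, 0, 0], 0.2], [[0, 0, 0.006], [0, 0, 0], 0.2], [[0, 0, -0.1], [0, 0, 0], 0.2], [[0, 0, -0.2], [0, 0, 0], 0.2], [[0, 0, -0.35], [0, 0, 0], 0.2], [[0, 0, -0.5], [0, 0, 0], 0.2], [[0, 0, -0.5], [0, 0, 0], 0.2], [[0, 0, -0.5], [0, 0, 0], 0.2]]'

```text
t: 6.33
ee_pos: [531.3, 24.0, 179.7]
orientation: [-3.141, 0.0, -0.011]
ft_force: [-0.2, 0.2, 0.3]
width: 52.3
grasp_force: 0.0
```

```bash
python3 -c "
from h import *
import math
# loupe: lens & yaw measured; grip 70 mm back
l=np.array([555.5,324.6]);y=0.244
g=l-70*np.array([math.cos(y),math.sin(y)]);print('grip',g)
plan((g[0],g[1],170,y))
a=get_image('scene')
c=lambda im,u0,v0,w,h,s: cv2.resize(im['pixels'][v0:v0+h,u0:u0+w,::-1],(w*s,h*s),interpolation=cv2.INTER_CUBIC)
cv2.imwrite('pics/g3.png',c(a,250,150,130,100,5))"
```

```text
grip [487.57344227 307.68897536]
t 6.33 pos [531.3  24.  179.7] rv [-3.141  0.    -0.011] F [-0.2  0.2  0.3] w 52.3 gf 0.0 q [ 0.02  0.34  1.87 -0.    0.92  1.59]
(np.float64(487.5734422668137), np.float64(307.68897535570045), 170, 0.244) -> [-0.1463, -0.9455, 0.0316] [0.0005, -0.0046, -0.1628]
```

View pics/g3.png

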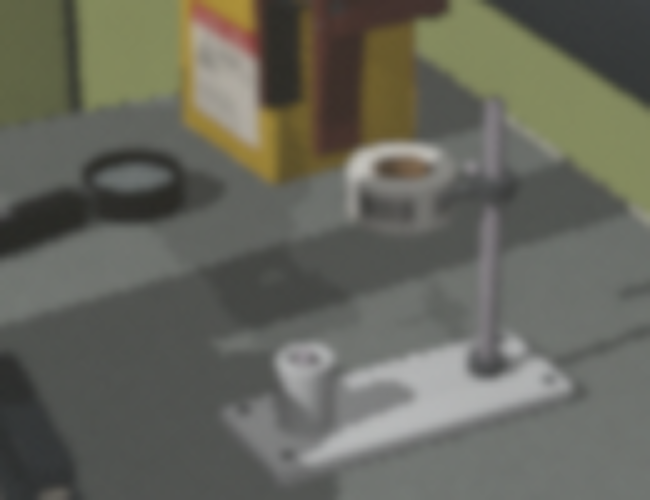

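The sleeve sits on the pin down to the plate. Its top rim is at about (311,221.6) and its foot at about 237, both as expected for fully home. The collar is at about (348,187). Now to the loupe.

Request:
step_arm --deltas '[[[-0.146, -0.945, 0.03], [0, 0, -0.163], 0.2], [[-0.146, -0.945, 0.03], [0, 0, -0.163], 0.2], [[-0.146, -0.945, 0.03], [0, 0, -0.163], 0.2], [[-0.146, -0.945, 0.03], [0, 0, -0.163], 0.2], [[-0.146, -0.945, 0.03], [0, 0, -0.163], 0.2], [[-0.146, -0.945, 0.03], [0, 0, -0.163], 0.2], [[-0.146, -0.945, 0.03], [0, 0, -0.163], 0.2], [[-0.146, -0.945, 0.03], [0, 0, -0.163], 0.2], [[-0.146, -0.945, 0.03], [0, 0, -0.163], 0.2], [[-0.146, -0.945, 0.03], [0, 0, -0.163], 0.2]]'

```text
t: 7.22
ee_pos: [484.2, 306.6, 165.4]
orientation: [3.116, 0.384, -0.005]
ft_force: [0.4, 0.0, 0.2]
width: 52.7
grasp_force: 0.0
```

```bash
python3 - <<'E'
from h import *
from scipy.optimize import least_squares
plan((488,308.2,4,.244))
b=get_image("scene"); t=get_image("top")
g=cv2.cvtColor(b["pixels"],cv2.COLOR_RGB2GRAY).astype(float)
print(g[176:200,338:358].astype(int))
gt=cv2.cvtColor(t["pixels"],cv2.COLOR_RGB2GRAY)
r=lambda im,u0,v0,w,h: cv2.resize(im["pixels"][v0:v0+h,u0:u0+w,::-1],(w*8,h*8),interpolation=cv2.INTER_CUBIC)
cv2.imwrite("pics/g4.png",np.hstack([r(b,325,160,40,70),r(t,292,155,42,70)]))
for yaw in(.02,.04,.06,.075):
    e=np.array([np.cos(yaw),np.sin(yaw)]); p=np.array([528,22.7])+110*e
    print(yaw,[np.round(proj(b,[*p,z]),1).tolist() for z in(12,110,120,130,172)],np.round(proj(t,[*p,172]),1))
E
```

```text
t 7.22 pos [484.2 306.6 165.4] rv [ 3.116  0.384 -0.005] F [0.4 0.  0.2] w 52.7 gf 0.0 q [ 0.54  0.42  1.79 -0.    0.94  1.87]
(488, 308.2, 4, 0.244) -> [0.0157, -0.0029, 0.5379] [0.0009, 0.0025, 0.0007]
[[ 84  86  89  89  90  92  94  94 102 118 123 114  98  87  82  83  89 102
  114 122]
 [ 90  92  94  95  94  92  90  90 101 118 123 113  97  86  82  81  82  88
   97 106]
 [ 96  92  91  90  89  87  85  86 100 117 124 112  96  85  82  82  82  83
   84  90]
 [ 97  90  85  84  84  84  83  85  99 118 123 112  96  85  83  82  82  81
   81  83]
 [108  98  88  84  83  83  83  85  99 118 123 111  94  84  82  82  82  82
   82  82]
 [124 114 100  89  87  90  91  90 100 118 121 110  94  83  82  82  82  82
   83  83]
 [130 126 113  97  94 107 110 103 103 118 122 110  92  83  82  82  82  83
   83  83]
 [132 130 119 103 101 117 122 111 107 118 121 108  90  80  79  82  83  83
   83  83]
 [132 130 119 102  95 105 110 103 101 113 115 103  87  77  76  78  82  83
   83  83]
 [129 123 111  96  88  90  91  89  92 100 103  95  84  77  74  76  80  82
   82  83]
 [120 111  99  90  87  86  83  83  84  88  89 
[... 845 characters left out ...]
 118 105 100 102 104 106 108 110
  111 111]
 [ 83  83  83  83  84  85  87  97 114 123 117 106 104 108 109 109 110 111
  110 111]
 [ 83  83  84  84  86  90  95 105 118 124 116 105 104 108 110 110 111 111
  111 110]
 [ 84  84  85  89  94  99 104 112 121 124 116 104 105 109 110 111 111 112
  111 111]]
0.02 [[347.2, 223.6], [348.4, 191.2], [348.5, 187.7], [348.7, 184.2], [349.2, 169.2]] [309.1 161.3]
0.04 [[346.8, 223.3], [348.0, 190.8], [348.1, 187.4], [348.2, 183.9], [348.8, 168.9]] [308.2 161.3]
0.06 [[346.3, 222.9], [347.5, 190.5], [347.6, 187.1], [347.8, 183.6], [348.3, 168.6]] [307.3 161.3]
0.075 [[346.0, 222.6], [347.1, 190.3], [347.3, 186.8], [347.4, 183.3], [347.9, 168.4]] [306.7 161.4]
```

View pics/g4.png

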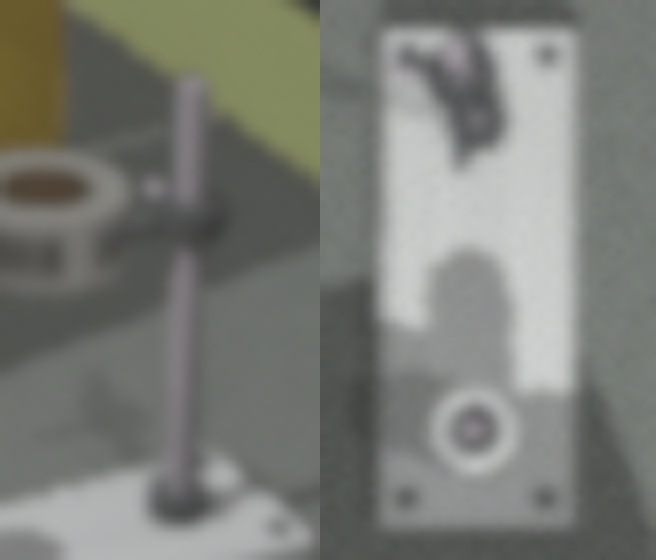

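In the scene view the post top is at (348.4,168.6), the collar spans v 185.7–190.7 and the finger is at about v 189. From these the focal height is about 122.5 mm. The top view shows the sleeve concentric with the pin at (310.9,208.4). I'll grip the loupe now.

Request:
step_arm --deltas '[[[0.016, -0.003, 0.13], [0, 0.0025, 0], 0.2], [[0.016, -0.003, 0.26], [0, 0.0025, 0], 0.2], [[0.016, -0.003, 0.36], [0, 0.0025, 0], 0.2], [[0.016, -0.003, 0.44], [0, 0.0025, 0], 0.2], [[0.016, -0.003, 0.5], [0, 0.0025, 0], 0.2], [[0.016, -0.003, 0.53], [0, 0.0025, 0], 0.2], [[0.016, -0.003, 0.535], [0, 0.0025, 0], 0.2], [[0.016, -0.003, 0.535], [0, 0.0025, 0], -0.2], [[0.016, -0.003, 0.535], [0, 0.0025, 0], -0.4], [[0.016, -0.003, 0.535], [0, 0.0025, 0], -1], [[0.016, -0.003, 0.535], [0, 0.0025, 0], -1], [[0.016, -0.003, 0.535], [0, 0.0025, 0], -1], [[0.016, -0.003, 0.535], [0, 0.0025, 0], -1], [[0.016, -0.003, 0.535], [0, 0.0025, 0], -1]]'

```text
t: 8.48
ee_pos: [490.3, 309.9, 7.9]
orientation: [-3.117, -0.383, -0.008]
ft_force: [-0.3, -0.2, 5.0]
width: 19.9
grasp_force: 30.0
```

```bash
python3 -c "
from h import *
plan((488,308,184,.244))"
```

```text
t 8.48 pos [490.3 309.9   7.9] rv [-3.117 -0.383 -0.008] F [-0.3 -0.2  5. ] w 19.9 gf 30.0 q [ 0.54  0.67  1.83 -0.    0.64  1.87]
(488, 308, 184, 0.244) -> [-0.0061, 0.004, -0.5871] [-0.0002, -0.0034, 0.0004]
```

Request:
step_arm --deltas '[[[0, 0, -0.06], [0, 0, 0], -1], [[0, 0, -0.14], [0, 0, 0], -1], [[0, 0, -0.24], [0, 0, 0], -1], [[0, 0, -0.34], [0, 0, 0], -1], [[0, 0, -0.44], [0, 0, 0], -1], [[0, 0, -0.54], [0, 0, 0], -1], [[0, 0, -0.57], [0, 0, 0], -1], [[0, 0, -0.57], [0, 0, 0], -1], [[0, 0, -0.57], [0, 0, 0], -1]]'

```text
t: 9.23
ee_pos: [488.9, 309.2, 177.5]
orientation: [-3.118, -0.383, -0.006]
ft_force: [0.3, -0.3, -1.9]
width: 19.3
grasp_force: 30.0
```

```bash
python3 -c "
from h import *
plan((460.7,24,178,0))"
```

```text
t 9.23 pos [488.9 309.2 177.5] rv [-3.118 -0.383 -0.006] F [ 0.3 -0.3 -1.9] w 19.3 gf 30.0 q [ 0.54  0.41  1.77 -0.    0.96  1.87]
(460.7, 24, 178, 0) -> [-0.3212, 0.8997, -0.0027] [-0.0003, -0.0025, 0.1629]
```

Request:
step_arm --deltas '[[[-0.03, 0.08, 0], [0, 0, 0.02], -1], [[-0.07, 0.18, 0], [0, 0, 0.05], -1], [[-0.11, 0.3, 0], [0, 0, 0.08], -1], [[-0.15, 0.42, 0], [0, 0, 0.11], -1], [[-0.2, 0.54, 0], [0, 0, 0.14], -1], [[-0.24, 0.66, 0], [0, 0, 0.163], -1], [[-0.28, 0.77, 0], [0, 0, 0.163], -1], [[-0.305, 0.85, 0], [0, 0, 0.163], -1], [[-0.321, 0.9, 0], [0, 0, 0.163], -1], [[-0.321, 0.9, 0], [0, 0, 0.163], -1], [[-0.321, 0.9, 0], [0, 0, 0.163], -1]]'

```text
t: 10.15
ee_pos: [459.9, 23.6, 175.9]
orientation: [-3.141, 0.004, -0.0]
ft_force: [-0.7, 0.6, -1.7]
width: 19.7
grasp_force: 30.0
```

```bash
python3 -c "
from h import *
plan((460.7,24,118.4,0))"
```

```text
t 10.15 pos [459.9  23.6 175.9] rv [-3.141  0.004 -0.   ] F [-0.7  0.6 -1.7] w 19.7 gf 30.0 q [0.02 0.25 2.02 0.   0.87 1.6 ]
(460.7, 24, 118.4, 0) -> [0.0026, -0.0013, 0.1918] [-0.0007, -0.0002, -0.0016]
```

Request:
step_arm --deltas '[[[0.003, -0.001, 0.05], [0, 0, 0], -1], [[0.003, -0.001, 0.1], [0, 0, 0], -1], [[0.003, -0.001, 0.14], [0, 0, 0], -1], [[0.003, -0.001, 0.17], [0, 0, 0], -1], [[0.003, -0.001, 0.185], [0, 0, 0], -1], [[0.003, -0.001, 0.19], [0, 0, 0], -1], [[0.003, -0.001, 0.19], [0, 0, 0], -1], [[0.003, -0.001, 0.19], [0, 0, 0], -1], [[0.003, -0.001, 0.19], [0, 0, 0], -1]]'

```text
t: 10.9
ee_pos: [462.6, 24.6, 121.1]
orientation: [-3.141, 0.0, -0.007]
ft_force: [-0.3, 0.1, -0.2]
width: 19.7
grasp_force: 30.0
```

```bash
python3 -c "
from h import *
plan((460.7,24,118.4,0))
b=get_image('scene');t=get_image('top')
L=np.array([528.5,23.5,122.5])
f=lambda im,z:[np.round(proj(im,L+[32*np.cos(a),32*np.sin(a),z]),1).tolist() for a in np.arange(0,2*np.pi,.1)]
out=[]
for im,(u0,v0,w,h) in((b,(275,160,85,85)),(t,(280,150,50,85))):
    s=cv2.resize(im['pixels'][v0:v0+h,u0:u0+w,::-1],(w*5,h*5),interpolation=cv2.INTER_CUBIC)
    for z,c in((12,(0,255,0)),(-12,(0,255,255))):
        for u,v in f(im,z): cv2.circle(s,(int((u-u0+.5)*5),int((v-v0+.5)*5)),1,c,-1)
    out.append(s)
cv2.imwrite('pics/g5.png',np.hstack(out))"
```

```text
t 10.9 pos [462.6  24.6 121.1] rv [-3.141  0.    -0.007] F [-0.3  0.1 -0.2] w 19.7 gf 30.0 q [0.03 0.35 2.05 0.   0.73 1.6 ]
(460.7, 24, 118.4, 0) -> [-0.0065, 0.0019, 0.0091] [-0.0007, -0.0031, -0.0001]
```

View pics/g5.png

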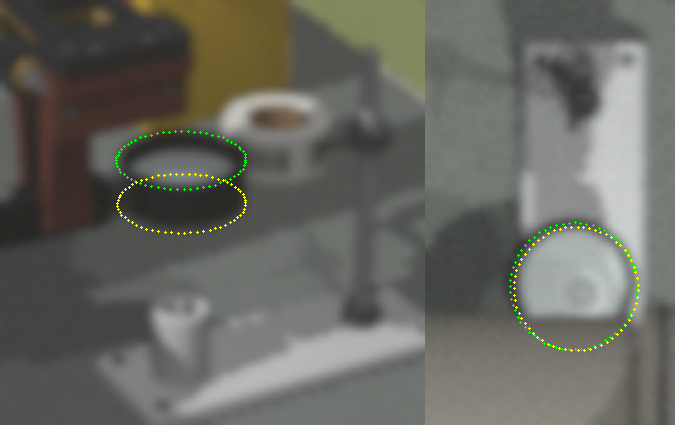

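The lens ring overlays the predicted outline in both views. In the scene its top rim is at about (311,187) and its underside a touch high, agreeing with the measured 2.7 mm. In the top view it is centred to about 1–2 mm. It is clear of the stand, and the sleeve is still home. One small correction.

Request:
step_arm --deltas '[[[-0.002, 0.001, 0.004], [0, 0, 0], -1], [[-0.004, 0.002, 0.008], [0, 0, 0], -1], [[-0.004, 0.002, 0.008], [0, 0, 0], -1], [[-0.004, 0.002, 0.008], [0, 0, 0], -1], [[-0.004, 0.002, 0.008], [0, 0, 0], -1], [[-0.004, 0.002, 0.008], [0, 0, 0], -1], [[-0.004, 0.002, 0.008], [0, 0, 0], -1], [[-0.004, 0.002, 0.008], [0, 0, 0], -1], [[-0.004, 0.002, 0.008], [0, 0, 0], -1], [[-0.004, 0.002, 0.008], [0, 0, 0], -1], [[-0.004, 0.002, 0.008], [0, 0, 0], -1], [[-0.004, 0.002, 0.008], [0, 0, 0], -1]]'

```text
t: 12.0
ee_pos: [461.0, 23.8, 118.2]
orientation: [-3.141, 0.0, -0.006]
ft_force: [0.2, 0.2, -1.1]
width: 20.0
grasp_force: 30.0
```

```bash
python3 -c "
from h import *
plan((460.7,24,118.4,0))
b=get_image('scene');L=np.array([528.5,23.5]);e=np.array([np.cos(.05),np.sin(.05)])
u0,v0,w,h=285,160,80,50;s=cv2.resize(b['pixels'][v0:v0+h,u0:u0+w,::-1],None,fx=9,fy=9,interpolation=cv2.INTER_CUBIC)
def dot(P,c):
    u,v=proj(b,P);cv2.circle(s,(int((u-u0+.5)*9),int((v-v0+.5)*9)),1,c,-1)
for a in np.arange(0,6.28,.06):
    d=np.array([np.cos(a),np.sin(a)])
    for z in(12,-12):dot([*(L+32*d),122.5+z],(0,255,0))
    for z in(6,-6):dot([*(L+110*e+12*d),122.5+z],(0,255,255))
for k in range(79,98):dot([*(L+k*e),122.5],(0,0,255))
cv2.imwrite('pics/g6.png',s)"
```

```text
t 12.0 pos [461.   23.8 118.2] rv [-3.141  0.    -0.006] F [ 0.2  0.2 -1.1] w 20.0 gf 30.0 q [0.03 0.35 2.06 0.   0.73 1.6 ]
(460.7, 24, 118.4, 0) -> [-0.001, -0.0005, -0.0006] [-0.0006, -0.0024, -0.0001]
```

View pics/g6.png

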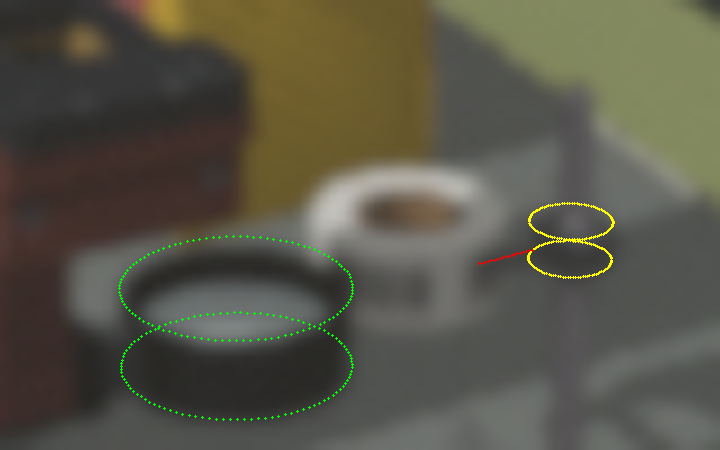

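The lens overlay fits the loupe head (ellipse centre about (236,325) in the crop), and the collar and finger overlays fit the pointer at about (572,240). The arm is steady, so I'm handing in.

```bash
python3 -c "
from workcell import *
print(close_job())"
```

```text
the job is handed in; nothing more can be done
None
```

I slid the wide-bored sleeve fully home on the gauge pin and let go of it, and handed the job in at 12 s while still holding the loupe level over it. By camera the lens is centred to about 2 mm and within about 3 mm of the pointer's height (about 122.5 mm); the hand-in returned no verdict.

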